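# Put the slide-making kit into its holders

### The job

Tidy the slide-making kit on the desk into the four grey holders that match it: stand the black microscope eyepiece upright in the small round recess, lay the tape roll flat in the large round recess, lay the slide packet flat in the long rectangular recess, and lay the marker across the pen rest, in both notches and centred lengthwise. Everything must end released, at rest and properly down in its own holder. Leave the glass flask and the small culture dish where they are.

Things in the scene. Friction and masses are not known exactly. Their poses are not given: they have to be found in the camera images.
- eyepiece: Spare microscope eyepiece: a black stepped cylinder standing upright, 34 mm diameter over its wide lower part, narrower above, 43 mm tall, loose. Origin: centre of its underside; z up along its axis. Grasp across its wide lower part.
- tape: Roll of beige adhesive tape lying flat, 52 mm outside diameter, 19 mm tall, loose. Origin: centre of its underside; z up along its axis. Grasp across the outside.
- packet: Small closed white and teal cardboard packet of slides lying flat, 29 mm (x) by 78 mm (y) by 23 mm (z), loose. Origin: centre of its underside; y along its length. Grasp across its 29 mm width.
- marker: Marker pen (white and blue, black cap) lying on the desk, 13 mm thick, 136 mm long, loose; it does not roll. Origin: under the middle of its length, at its underside; y along its length. Grasp at the middle across 13 mm.
- small_round_tile: Fixed to the desk. Origin: centre of its underside, on the desk. Grey square tile, 70 x 70 mm, 7 mm high, with a round recess of 50 mm diameter in the middle, 4 mm deep (recess floor 3 mm above the desk). Place of the eyepiece.
- large_round_tile: Fixed to the desk. Origin: centre of its underside, on the desk. Grey square tile, 86 x 86 mm, 7 mm high, with a round recess of 68 mm diameter in the middle, 4 mm deep (recess floor 3 mm above the desk). Place of the tape roll.
- long_tile: Fixed to the desk. Origin: centre of its underside, on the desk. Grey rectangular tile, 61 mm (x) by 110 mm (y), 7 mm high, with a rectangular recess 45 mm (x) by 94 mm (y) in the middle, 4 mm deep (recess floor 3 mm above the desk). Place of the packet, its length along y, either way round.
- pen_rest: Fixed to the desk. Origin: centre of its underside, on the desk. Grey pen rest: base 50 mm (x) by 110 mm (y), 4 mm high, with two cross ridges 10 mm thick at y = -45 and +45 mm. Each ridge is notched: the notch is 30 mm wide (x), its floor 14 mm above the desk, its horns reach 22 mm above the desk. Between the ridges is an 80 mm gap for the fingers, over the 4 mm base. The marker lies along y through both notches, either way round, its middle over the rest's middle.
- flask: Bystander: small clear conical glass flask, 66 mm wide at the foot, 71 mm tall, loose, at the left of the work. Origin: centre of its underside. Do not disturb.
- dish: Bystander: small round flat culture dish with lid, 67 mm diameter, 15 mm tall, loose, at the far right of the work. Origin: centre of its underside. Do not disturb.
Mind the look-alikes: they are no part of the job. Several things have the shape of the pen_rest; the one meant has the colours described above. What is meant by the eyepiece is not yellow, and is the larger of those in its own colour.

How it is judged:
By the outcome, as a careful person would: the job done as asked, in the order asked, and still so for the second after the job is handed in, with the robot touching nothing.
It also fails if it takes over 115 s, if anything falls off the work surface, if the arm or the gripper's body presses on something with over 40 N, if the wrist force passes 120 N, or if a joint passes its speed limit or range.

### The arm

A 6-joint arm with a two-finger parallel gripper is mounted at the origin on a cart in front of the work surface, level with it; the furniture and walls round the work are solid. World frame = base frame: x ahead of the robot, y to its left, z up, the work surface at z = 0. Lengths are in mm, angles in rad, forces in N, time in s.
With the tool pointing down it reaches from about 400 to 825 mm from the base axis. Payload 7 kg.
Tool frame: the origin (TCP) lies at the very end of the fingers, on their centre line; the grasp point (between the pads) lies 19 mm behind it; z points along the fingers, y is the line along which they close (so a half turn about z gives the same grasp; the last joint's range is limited). The gripper opens to 88 mm and grips with 3 to 60 N. Pads are 19 mm wide; open, the fingers measure 130 mm over their backs; the gripper's body (78 mm by 193 mm) begins 47 mm behind the grasp point.
Start: joints at [1.583, 0.359, 0.012, 0, -1.224, -0.288], TCP at [183.823, 649.465, 226.561] pointing down, gripper open.
Joint ranges: [-3.07, 3.07], [-1.43, 2.12], [-1.02, 1.25], [-3.03, 1.67], [-3.05, -0], [-3.03, 3.03]. Speed limits (rad/s): [2.39, 2.39, 3.01, 3.14, 3.14, 3.14].

### API

Orientations are given as a unit quaternion [x, y, z, w].
In Python, from plant import bot gives the robot as it stands. Calls block until the motion is done:
- bot.move_ptp(position, orientation): joint-space move of the TCP to a pose.
- bot.line_to(position, velocity=150, ori=None): straight line of the TCP; ori=None keeps the orientation; velocity is the mean speed in mm/s.
- bot.move_joints(angles): joint-space move.
- bot.move_gripper(opening, force=None): finger opening in mm; force is the grip in N (None keeps the last); returns when the fingers have stopped.
- bot.pause(seconds).
- bot.solve_ik(position, orientation): joint angles nearest the present ones, or None.
- bot.read_state(): the state.
- bot.camera(name): name is "side" or "top" or "wrist"; returns the picture (400x640x3 uint8, red, green, blue); there is no depth.
- bot.get_calibration(name): a dict with "fx", "fy", "cx", "cy" (pixels), "view" (4x4, takes a point from world to camera coordinates); the wrist camera has in their place "T_tool_cam" (4x4, takes a point from camera to tool coordinates, whose origin is the TCP and whose axes are the flange's). Camera axes: x right, y up, looking along -z (the intrinsics and any distortion apply to the point x, -y, -z); pixel columns grow to the right and rows downward; lengths in mm; the calibration is good to about 2 mm. A picture is of the moment at which its call begins: read the wrist's pose just before it. get_calibration takes no time and is no camera call.
A pose or a line that the arm cannot do raises bot.Unreachable and nothing moves.
- bot.close_job(): hands the job in; it is judged then, once.
The state is a dict: "t": time; "joint_pos": joint angles; "qvel": joint speeds; "tau": joint torques, N m; "tcp_pos": TCP position; "eef_rot": TCP orientation; "contact_force": force on the tool from outside, world axes, zero at the start; "moment": the same for the moment, N m; "width": finger opening in mm; "finger_force": force on a finger pad.
Only numpy, scipy, OpenCV 4.12 (cv2) and the standard library are available. Lean on these libraries where they do the work, as an engineer would, in place of code of your own. Each camera call takes 0.05 s, during which the arm holds its last target. There are 200 camera calls.

## Working session

There is one attempt and no reset: what is moved stays moved. The work goes in short steps, each a Python script; the robot and the scene stay as the last script left them, time stands still between calls to the robot, and variables do not carry over. Pictures are saved under pics/ and viewed, at most 16 in all, crops included, and the job is handed in when it is done.

```bash
ls; mkdir -p pics; python3 - <<'E'
from plant import bot
import cv2,numpy as np
for n in("top","side"):
    im=bot.camera(n); cv2.imwrite(f"pics/{n}0.png",im[:,:,::-1])
    c=bot.get_calibration(n); print(n,c)
print(bot.get_calibration("wrist")); s=bot.read_state(); print(s)
E
```

```text
pics
top {'fx': 436.41704663158043, 'fy': 436.41704663158043, 'cx': 324.5762655910378, 'cy': 203.90274022192904, 'view': array([[-1.99738242e-02, -9.99799290e-01,  1.55728533e-03,
         4.48025980e+01],
       [ 9.88371368e-01, -1.95106295e-02,  1.50802437e-01,
        -5.00588769e+02],
       [-1.50741786e-01,  4.55127759e-03,  9.88562694e-01,
        -1.20178564e+03],
       [ 0.00000000e+00,  0.00000000e+00,  0.00000000e+00,
         1.00000000e+00]])}
side {'fx': 484.4718841668808, 'fy': 484.4718841668808, 'cx': 321.0319203388925, 'cy': 197.08103691817823, 'view': array([[-9.71019454e-01, -2.38770508e-01,  1.04816449e-02,
         5.00689163e+02],
       [ 1.29824663e-01, -4.90126873e-01,  8.61928770e-01,
        -9.38436445e+01],
       [-2.00665834e-01,  8.38310380e-01,  5.06921030e-01,
        -1.28436760e+03],
       [ 0.00000000e+00,  0.00000000e+00,  0.00000000e+00,
         1.00000000e+00]])}
{'fx': 360.6535143476477, 'fy': 360.6535143476477, 'cx': 320.2509825171689, 'cy': 202.92765054416594, 'T_tool_cam': array([[-1.48833230e-03,  9.57029005e-01,  2.89988394e-01,
     
[... 268 characters left out ...]
0e+00]])}
{'t': 0.1, 'joint_pos': array([ 1.58309288e+00,  3.59287954e-01,  1.11597983e-02, -3.11458188e-04,
       -1.22412226e+00, -2.88068559e-01]), 'qvel': array([ 0.00050061, -0.00153742,  0.00034696, -0.00152852, -0.00060809,
        0.00212495]), 'tau': array([-1.14079296e-03, -5.84164453e+01,  2.93752688e+01,  7.01542765e+00,
        1.02698343e-02, -4.39613257e-05]), 'tcp_pos': array([183.7222013 , 649.05528908, 225.73758039]), 'eef_rot': array([ 9.90501216e-01, -1.37501970e-01, -3.59980093e-05,  7.40770945e-04]), 'contact_force': array([-0.36342053, -0.69315897, -0.03621371]), 'moment': array([-0.0384194 ,  0.01810151,  0.0048827 ]), 'finger_force': 0.0, 'width': 87.20903718241938}
```

View pics/top0.png

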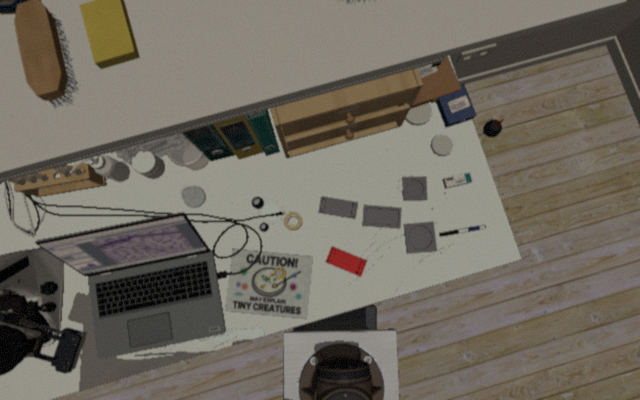

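View pics/side0.png

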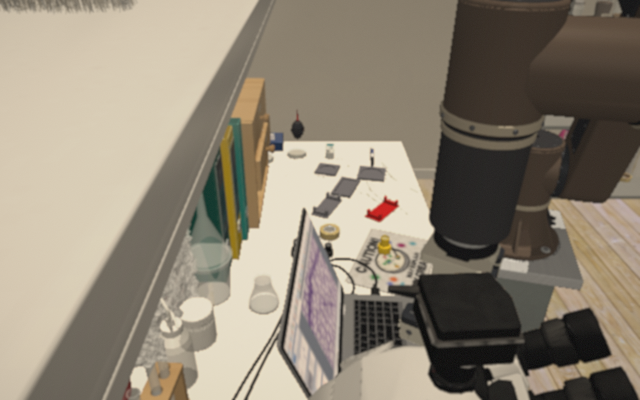

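The top view shows everything.
- **Eyepiece candidates:** the black piece at (258,202) is larger, the black one at (264,227) is smaller, and the yellow one is at (280,273). I choose (258,202).
- **Pen rest candidates:** grey at (338,207), with horns in the side view at (327,205), and red at (346,261). I choose the grey one.
- **Flat tiles:** long tile (382,216), small tile (414,188), large tile (421,237).
- **Other items:** tape (292,221), packet (457,180), marker (462,230), dish (441,145), flask (193,196).

Next I'll get rough positions and close views from the wrist.

```bash
cat > h.py <<'E'
from plant import bot
import numpy as np, cv2
from scipy.spatial.transform import Rotation as R
def cam(name):
    "returns image, K(fx,fy,cx,cy), camera centre and world<-cam rotation"
    c=bot.get_calibration(name); s=bot.read_state(); im=bot.camera(name)
    if name=="wrist":
        T=np.eye(4);T[:3,:3]=R.from_quat(s["eef_rot"]).as_matrix();T[:3,3]=s["tcp_pos"]; M=T@c["T_tool_cam"]
    else: M=np.linalg.inv(c["view"])
    return im,(c["fx"],c["fy"],c["cx"],c["cy"]),M
def ray(K,M,px,z):
    px=np.atleast_2d(np.asarray(px,float)); d=np.c_[(px[:,0]-K[2])/K[0],-(px[:,1]-K[3])/K[1],-np.ones(len(px))]@M[:3,:3].T
    o=M[:3,3]; return (o+d*((z-o[2])/d[:,2])[:,None])[:,:2]
def proj(K,M,p):
    q=np.linalg.inv(M)@np.r_[p,1]; return K[2]-K[0]*q[0]/q[2],K[3]+K[1]*q[1]/q[2]
def down(yaw): return (R.from_euler("z",yaw)*R.from_quat([1,0,0,0])).as_quat()  # tool x along yaw; closing axis = yaw-90deg
def rectify(im,K,M,z,cx,cy,w,h,s):
    "top-down picture of plane z: up = +x, right = -y; s px/mm"
    c=np.array([[cx+h/2,cy+w/2],[cx+h/2,cy-w/2],[cx-h/2,cy-w/2],[cx-h/2,cy+w/2]])
    src=np.float32([proj(K,M,[*p,z]) for p in c]); dst=np.float32([[0,0],[w*s,0],[w*s,h*s],[0,h*s]])
    return cv2.warpPerspective(im,cv2.getPerspectiveTransform(src,dst),(int(w*s),int(h*s)))
E
python3 - <<'E'
from h import *
im,K,M=cam("top")
print("shelf/cam",M[:3,3])
for n,p,z in [("eye",(258,202),20),("small",(264,227),15),("tape",(292,221),19),("packet",(457,180),23),("marker",(462,230),10),("stile",(414,188),7),("ltile",(421,237),7),("long",(382,216),7),("rest",(338,207),12),("dish",(441,145),15),("flask",(193,196),30),("yel",(280,273),20),("red",(346,261),10)]:
    q=ray(K,M,p,z)[0]; print(n,q.round(),np.hypot(*q).round())
for p in [(520,160),(650,250),(580,0),(480,-120),(560,-200)]:
    for yaw in (0,np.arctan2(p[1],p[0]),np.pi): print(p,round(yaw,2),np.round(j,2) if (j:=bot.solve_ik([*p,250],down(yaw))) is not None else None)
E
```

```text
shelf/cam [ 314.50317216   40.4964638  1263.46068921]
eye [513. 227.] 561.0
small [441. 210.] 489.0
tape [457. 129.] 474.0
packet [ 566. -351.] 666.0
marker [ 422. -360.] 554.0
stile [ 548. -228.] 594.0
ltile [ 404. -241.] 471.0
long [ 467. -131.] 485.0
rest [495.  -4.] 496.0
dish [ 674. -313.] 743.0
flask [533. 411.] 673.0
yel [310. 164.] 351.0
red [340. -23.] 341.0
(520, 160) 0 [ 0.66  0.13 -0.24  0.   -1.2   0.91]
(520, 160) 0.3 [ 0.66  0.13 -0.24  0.   -1.2   1.21]
(520, 160) 3.14 [ 0.66  0.13 -0.24  0.   -1.2  -2.23]
(650, 250) 0 [ 0.65  0.38  0.1   0.   -1.29  0.92]
(650, 250) 0.37 [ 0.65  0.38  0.1   0.   -1.29  1.29]
(650, 250) 3.14 [ 0.65  0.38  0.1   0.   -1.29 -2.22]
(580, 0) 0 [ 0.34  0.19 -0.17  0.   -1.21  1.23]
(580, 0) 0.0 [ 0.34  0.19 -0.17  0.   -1.21  1.23]
(580, 0) 3.14 [ 0.34  0.19 -0.17  0.   -1.21 -1.91]
(480, -120) 0 [ 0.15  0.04 -0.34  0.   -1.19  1.42]
(480, -120) -0.24 [ 0.15  0.04 -0.34  0.   -1.19  1.17]
(480, -120) 3.14 [ 0.15  0.04 -0.34  0.   -1.19 -1.72]
(560, -200) 0 [-0.01  0.21 -0.14  0.   -1.22  1.59]
(560, -200) -0.34 [-0.01  0.21 -0.14  0.   -1.22  1.24]
(560, -200) 3.14 [-0.01  0.21 -0.14  0.   -1.22 -1.56]
```

```bash
python3 - <<'E'
from h import *
_,K,M=cam("top");_,K2,M2=cam("side")
def tri(a,b):
    f=lambda z:ray(K,M,a,z)[0]-ray(K2,M2,b,z)[0]
    z=min(np.arange(0,600,2),key=lambda z:np.hypot(*f(z))); return z,ray(K,M,a,z)[0],f(z)
print(tri((182,216),(305,212)))
print(tri((193,196),(263,292)))
for z in(100,200,250): print(z,ray(K,M,(182,216),z),ray(K,M,(38,243),z))
E
```

```text
(np.int64(222), array([450.67664831, 378.77667039]), array([-6.28498868, -0.60482128]))
(np.int64(28), array([533.28748448, 411.93198251]), array([-8.21722325, -1.80279283]))
100 [[466.62844012 418.403884  ]] [[401.85602966 798.72909265]]
200 [[453.55320094 385.92256137]] [[394.34800998 733.55863731]]
250 [[447.01558134 369.68190005]] [[390.59400014 700.97340964]]
```

```bash
python3 - <<'E'
from h import *
_,K,M=cam("top");_,K2,M2=cam("side")
def tri_line(a1,a2,b1,b2):
    def pl(K,M,p,q):
        d=[np.r_[ray(K,M,x,0)[0],0]-M[:3,3] for x in(p,q)]; n=np.cross(*d); n/=np.linalg.norm(n); return n,n@M[:3,3]
    n1,c1=pl(K,M,a1,a2);n2,c2=pl(K2,M2,b1,b2); d=np.cross(n1,n2); d/=np.linalg.norm(d)
    for y in(600,300,0,-300):
        print(np.linalg.solve([n1,n2,[0,1,0]],[c1,c2,y]).round())
tri_line((130,143),(300,100),(272,10),(150,225))
for z in(300,350,400):
    for yaw in(0,-.28,.3): print(z,yaw,bot.solve_ik([183,649,z],bot.read_state()["eef_rot"]) is not None,[bot.solve_ik([*p,z],down(yaw)) is not None for p in((470,160),(480,0),(470,-200))])
print(R.from_quat(bot.read_state()["eef_rot"]).as_matrix().round(2))
E
```

```text
[460. 600. 588.]
[540. 300. 574.]
[619.   0. 559.]
[ 699. -300.  544.]
300 0 True [True, True, True]
300 -0.28 True [True, True, True]
300 0.3 True [True, True, True]
350 0 True [True, True, True]
350 -0.28 True [True, True, True]
350 0.3 True [True, True, True]
400 0 True [True, True, True]
400 -0.28 True [True, True, True]
400 0.3 True [True, True, True]
[[ 0.96 -0.27 -0.  ]
 [-0.27 -0.96 -0.  ]
 [ 0.    0.   -1.  ]]
```

```bash
python3 - <<'E'
from h import *
import pickle
bot.line_to([184,649,340],150)
bot.move_ptp([330,300,330],down(-.28)); bot.move_ptp([450,150,250],down(0))
w=cam("wrist"); pickle.dump(w,open("w1.pkl","wb")); cv2.imwrite("pics/w1.png",w[0][:,:,::-1])
bot.move_ptp([470,-220,250],down(0))
w=cam("wrist"); pickle.dump(w,open("w2.pkl","wb")); cv2.imwrite("pics/w2.png",w[0][:,:,::-1])
s=bot.read_state();print(s["t"],s["tcp_pos"])
E
```

```text
4.9917 [ 470.45084745 -218.9783211   250.15527684]
```

View pics/w1.png

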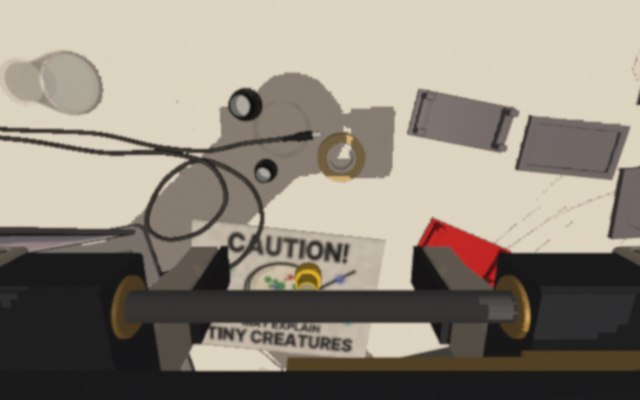

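View pics/w2.png

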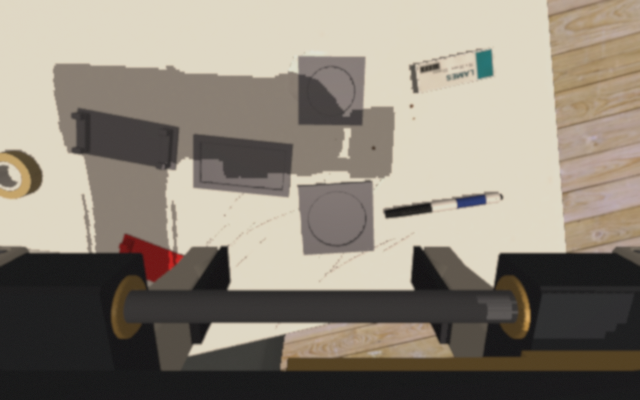

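w1: the large black eyepiece is at (245,104) and the small black one at (265,170). The tape is at (341,157), the grey pen rest at (463,120), the long tile at (572,147) and the red rest at (463,248). w2: the small tile is at (332,91), the large tile at (337,217), the packet at (452,71) and the marker at (443,205). Next I'll measure them using a B/R ratio mask, which ignores the shadows.

```bash
cat > meas.py <<'E'
from h import *
def tilemask(im):
    f=cv2.GaussianBlur(im,(3,3),0).astype(float)+1; r=f[...,2]/f[...,0]; v=f.mean(2)
    return ((r>.93)&(r<1.15)&(v>25)&(v<170)).astype(np.uint8)
def blob(mask,roi):
    x0,y0,x1,y1=roi; m=np.zeros_like(mask); m[y0:y1,x0:x1]=mask[y0:y1,x0:x1]
    m=cv2.morphologyEx(m,cv2.MORPH_CLOSE,np.ones((5,5),np.uint8))
    c=max(cv2.findContours(m,cv2.RETR_EXTERNAL,cv2.CHAIN_APPROX_NONE)[0],key=cv2.contourArea); return cv2.convexHull(c)[:,0]+0.0
def rect(w,hull,z):
    p=ray(w[1],w[2],hull,z); (c,s,_)=r=cv2.minAreaRect(np.float32(p)); b=cv2.boxPoints(r)
    e=[b[1]-b[0],b[2]-b[1]]; L=max(e,key=np.linalg.norm); a=np.degrees(np.arctan2(L[1],L[0]))%180
    return np.round(c,1),np.sort(np.round(s,1)),round(float(a),1)  # centre, sizes, long-axis angle
E
python3 - <<'E'
from meas import *
import pickle
w1,w2=[pickle.load(open(f"w{i}.pkl","rb")) for i in(1,2)]
m1,m2=tilemask(w1[0]),tilemask(w2[0])
for im,px in((w1[0],[(463,110),(410,60),(572,147),(450,170),(380,120)]),(w2[0],[(332,75),(345,115),(275,110),(337,217),(240,150),(210,175)])): print([im[p[1],p[0]].tolist() for p in px])
for n,w,m,roi,z in[("rest",w1,m1,(395,75,530,165),4),("long1",w1,m1,(510,105,640,190),7),("rest2",w2,m2,(60,95,186,180),4),("long2",w2,m2,(186,125,300,205),7),("small",w2,m2,(285,45,375,135),7),("large",w2,m2,(288,170,385,265),7)]:
    print(n,*rect(w,blob(m,roi),z))
g=w2[0].astype(int)
desk=(g.min(2)<110)|((g[...,2]>g[...,0]-5)) # marker/packet vs beige
mk=desk.astype(np.uint8)
print("marker",*rect(w2,blob(mk,(375,185,515,225)),6))
print("packet",*rect(w2,blob(mk,(400,40,505,100)),12))
g1=w1[0].astype(int)
eye=(g1.max(2)<60).astype(np.uint8); tape=((g1[...,0]-g1[...,2]>50)).astype(np.uint8)
for n,m,roi,z in(("eye",eye,(222,80,270,126),12),("sm",eye,(248,154,285,186),8),("tape",tape,(310,125,372,187),10)):
    h=blob(m,roi); p=ray(w1[1],w1[2],h,z); print(n,cv2.minEnclosingCircle(np.float32(h)),cv2.minEnclosingCircle(np.float32(p)))
big=np.hstack([cv2.resize(np.dstack([m1*255]*3)[60:200,380:],None,fx=1.5,fy=1.5),cv2.resize(np.dstack([m2*255]*3)[60:200,60:310],None,fx=1.5,fy=1.5)])
a=cv2.resize(w1[0][70:200,210:390],None,fx=3,fy=3)
b=cv2.resize(np.dstack([mk*255]*3)[30:230,370:520],None,fx=1.2,fy=1.2); b2=cv2.resize(np.dstack([m2*255]*3)[30:270,280:390],None,fx=1.2,fy=1.2)
C=np.zeros((600,800,3),np.uint8)
for q,(y,x) in((a,(0,0)),(big[:,:790],(391,0)),(b,(0,545)),): 
    q=q[:600-y,:800-x]; C[y:y+q.shape[0],x:x+q.shape[1]]=q
C[245:245+145,545:545+66]=cv2.resize(b2,(66,145))
cv2.imwrite("pics/c1.png",C[:,:,::-1])
E
```

```text
[[121, 112, 109], [220, 213, 193], [113, 105, 102], [220, 213, 193], [134, 123, 113]]
[[136, 126, 122], [127, 118, 114], [137, 126, 115], [127, 117, 114], [70, 64, 63], [120, 111, 108]]
rest [472.7 -47.7] [0. 0.] 0.0Traceback (most recent call last):
  File "<stdin>", line 7, in <module>
  File "meas.py", line 8, in blob
    c=max(cv2.findContours(m,cv2.RETR_EXTERNAL,cv2.CHAIN_APPROX_NONE)[0],key=cv2.contourArea); return cv2.convexHull(c)[:,0]+0.0
ValueError: max() iterable argument is empty
```

```bash
sed -i 's/r>.93/r>.872/' meas.py; cat > m1.py <<'E'
from meas import *
import pickle
w1,w2=[pickle.load(open(f"w{i}.pkl","rb")) for i in(1,2)]
m1,m2=tilemask(w1[0]),tilemask(w2[0])
for n,w,m,roi,z in[("rest",w1,m1,(395,75,530,165),4),("long1",w1,m1,(510,105,632,190),7),("rest2",w2,m2,(60,95,186,180),4),("long2",w2,m2,(186,125,300,205),7),("small",w2,m2,(285,45,375,135),7),("large",w2,m2,(288,170,385,265),7)]:
    print(n,*rect(w,blob(m,roi),z))
g=w2[0].astype(int)
mk=((g.min(2)<150)|(g[...,2]>g[...,0]-10)).astype(np.uint8) # marker/packet vs beige
print("marker",*rect(w2,blob(mk,(375,185,515,225)),6))
print("packet",*rect(w2,blob(mk,(400,40,505,100)),12))
g1=w1[0].astype(int)
eye=(g1.max(2)<60).astype(np.uint8); tape=((g1[...,0]-g1[...,2]>40)).astype(np.uint8)
for n,m,roi,z in(("eye",eye,(222,80,270,126),12),("sm",eye,(248,154,285,186),8),("tape",tape,(310,125,372,187),10)):
    h=blob(m,roi); p=ray(w1[1],w1[2],h,z); print(n,np.ptp(h,axis=0),cv2.minEnclosingCircle(np.float32(p)))
X=lambda m,x0,y0,x1,y1,s:cv2.resize(m if m.ndim==3 else np.dstack([m*255]*3),None,fx=s,fy=s)[int(y0*s):int(y1*s),int(x0*s):int(x1*s)]
C=np.zeros((600,800,3),np.uint8)
for q,(y,x) in((X(w1[0],210,70,390,190,3),(0,0)),(X(mk,370,30,520,230,1.6),(0,545)),(X(m1,395,70,640,200,1.6),(370,0)),(X(m2,60,30,390,270,1.15),(325,400))):
    q=q[:600-y,:800-x]; C[y:y+q.shape[0],x:x+q.shape[1]]=q
cv2.imwrite("pics/c1.png",C[:,:,::-1])
E
python3 m1.py
```

```text
rest [499.6  -6. ] [ 50.2 114.2] 79.1
long1 [ 470.6 -129.8] [ 60.8 113.6] 84.1
rest2 [500.6  -0.9] [ 50.9 116. ] 79.1
long2 [ 471.1 -130.7] [ 61.4 109.7] 84.1
small [ 552.3 -228.1] [69.1 74.6] 90.0
large [ 408.2 -238.8] [85.6 87.1] 3.6
marker [ 425.4 -361.9] [ 15.5 138.7] 99.2
packet [ 578.3 -374.7] [29.1 47.7] 91.7
eye [28. 30.] ((518.0015869140625, 229.236083984375), 16.435274124145508)
sm [21. 20.] ((446.9098205566406, 211.84104919433594), 12.412455558776855)
tape [46. 48.] ((460.50579833984375, 127.15563201904297), 27.502147674560547)
```

View pics/c1.png

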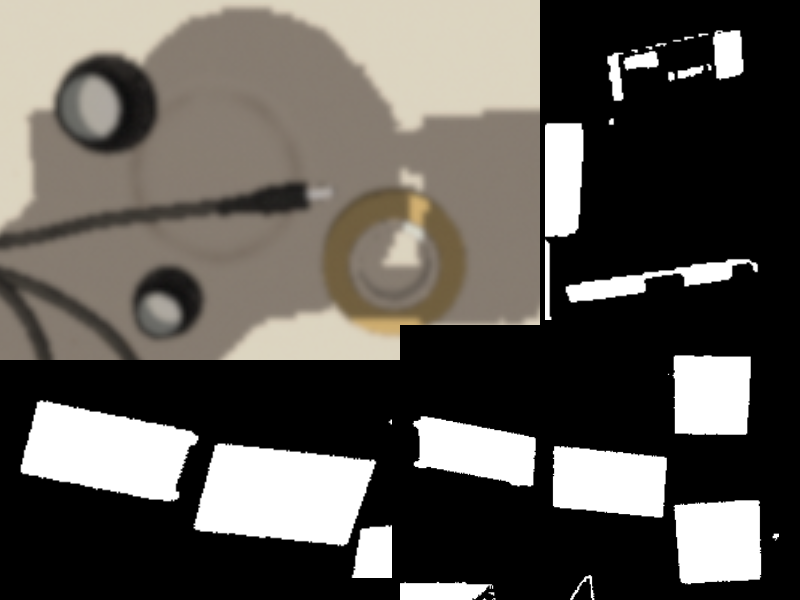

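The crop confirms the eyepiece: it is the bigger black one (crop 105,103), clear of the cable. I'll hover over it and refine before grasping.

```bash
cat >> meas.py <<'E'
def darkcyl(w,rad,near,maxv=60,guess=None):
    "black upright cylinder: base edge seen on +x side at z=0, y from side extremes at mid height"
    m=(w[0].max(2)<maxv).astype(np.uint8); u,v=proj(w[1],w[2],[*guess,10]); k=near
    h=blob(m,(int(u-k),int(v-k),int(u+k),int(v+k)))
    p=ray(w[1],w[2],h,0); q=ray(w[1],w[2],h,12); return np.array([p[:,0].max()-rad,(q[:,1].max()+q[:,1].min())/2]),np.ptp(q,axis=0),h.mean(0)
E
python3 - <<'E'
from meas import *
bot.move_ptp([480,200,200],down(0)); bot.move_ptp([518,229,130],down(0))
w=cam("wrist"); print(darkcyl(w,17,45,guess=(518,229)))
cv2.imwrite("pics/w3.png",w[0][:,:,::-1]); print(bot.read_state()["t"],bot.read_state()["tcp_pos"])
E
```

```text
(array([516.47588784, 230.33623719]), array([39.03768893, 32.66447302]), array([316.4375, 196.5   ]))
7.0333 [518.41350233 228.1546135  130.23809867]
```

View pics/w3.png

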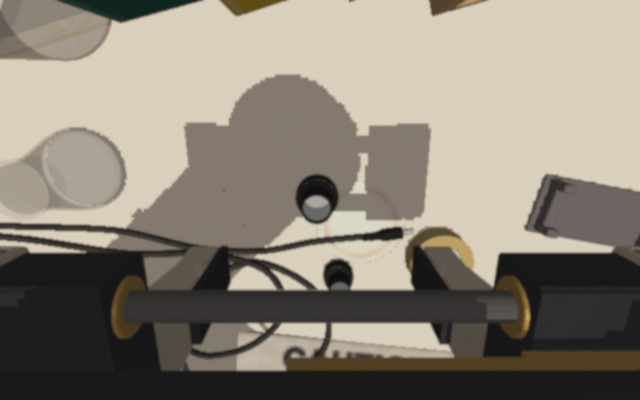

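The picture shows the eyepiece at (317,197) and the cable at about row 245, 40 mm away, so the fingers have room. I'll grasp now.

```bash
cat >> h.py <<'E'
def st(tag):
    s=bot.read_state(); print(tag,"t%.1f"%s["t"],s["tcp_pos"].round(1),"w%.1f"%s["width"],"ff%.1f"%s["finger_force"],s["contact_force"].round(1))
def pick(x,y,yaw,z,opening,force,up=140):
    bot.move_gripper(opening); bot.move_ptp([x,y,up],down(yaw)); bot.line_to([x,y,z+30],150); bot.line_to([x,y,z],50)
    st("at"); bot.move_gripper(0,force); st("grip"); bot.line_to([x,y,up],120); st("up")
def place(x,y,yaw,z,opening,up=140):
    bot.line_to([x,y,z+20],120); bot.line_to([x,y,z],30); st("low"); bot.move_gripper(opening); bot.pause(.3); st("open")
    bot.line_to([x,y,z+40],60); bot.line_to([x,y,up],150)
E
python3 - <<'E'
from meas import *
pick(516.5,230,0,2,62,20)
w=cam("wrist"); cv2.imwrite("pics/w4.png",w[0][:,:,::-1])
E
```

```text
at t9.6 [516.5 230.    1.9] w61.9 ff0.0 [0.2 0.2 0.4]
grip t10.2 [516.6 230.1   2.2] w32.6 ff20.0 [ 0.  -0.4  1.8]
up t11.5 [516.  229.7 139.2] w32.8 ff20.0 [ 0.2 -0.2 -0.8]
```

```bash
python3 - <<'E'
from meas import *
import pickle
bot.line_to([480,100,170],250); bot.move_ptp([552,-228,170],down(0))
w=cam("wrist"); pickle.dump(w,open("w5.pkl","wb")); cv2.imwrite("pics/w5.png",w[0][:,:,::-1])
m=tilemask(w[0]);u,v=proj(w[1],w[2],[552,-228,7]);print(u,v)
print(rect(w,blob(m,(int(u-60),int(v-60),int(u+60),int(v+60))),7)); st("")
E
```

```text
321.19128571127897 183.80651362459346
(array([ 552.5, -230.3]), array([69.8, 69.9]), 89.5)
 t13.5 [ 552.3 -226.7  170. ] w32.8 ff20.0 [ 0.   0.8 -0.5]
```

View pics/w5.png

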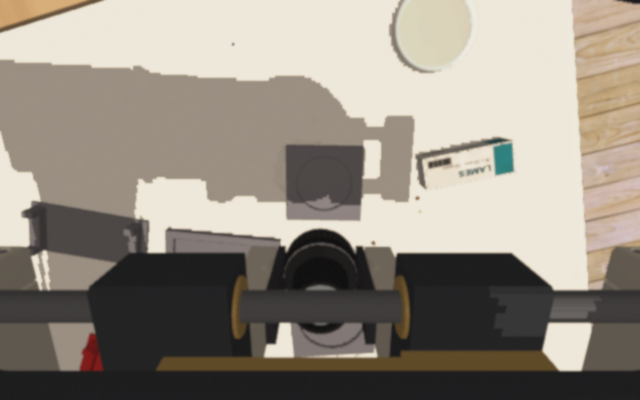

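w5: the eyepiece is held upright, the small tile is at (325,182) and measures 70x70, and the packet is at (466,163). Placing the eyepiece, then on to the tape.

```bash
python3 - <<'E'
from meas import *
import pickle
bot.move_ptp([552.4,-229.5,60],down(0)); place(552.4,-229.5,0,5,60)
w=cam("wrist"); pickle.dump(w,open("w6.pkl","wb")); cv2.imwrite("pics/w6.png",w[0][:,:,::-1])
print(darkcyl(w,17,50,maxv=50,guess=(552,-229))); st("")
bot.move_ptp([460,127,140],down(.2)); bot.pause(.2)
w=cam("wrist"); pickle.dump(w,open("w7.pkl","wb"))
g=w[0].astype(int); u,v=proj(w[1],w[2],[460,127,10]); print(u,v)
m=(g[...,0]>g[...,2]*1.35).astype(np.uint8); h=blob(m,(int(u-55),int(v-55),int(u+55),int(v+55)))
p=ray(w[1],w[2],h,10); print(cv2.minEnclosingCircle(np.float32(p)),np.ptp(p,axis=0)); st("")
C=np.hstack([cv2.imread("pics/w6.png")[100:300,170:490],w[0][100:300,170:490,::-1]]); cv2.imwrite("pics/c2.png",C)
E
```

```text
low t15.3 [ 552.3 -229.5    6.9] w32.4 ff30.9 [-6.1  4.3 22.5]
open t16.3 [ 554.5 -231.7    7.3] w60.1 ff7.0 [-1.8 -9.8 13.8]
(array([ 552.19490835, -229.62598932]), array([36.54944077, 33.69045379]), array([319.44444444, 188.07407407]))
 t17.9 [ 551.6 -229.3  138.6] w60.0 ff0.0 [-1.2 -0.8  0. ]
319.0091685889188 193.23236628139693
((461.1875915527344, 127.69703674316406), 28.30644989013672) [56.47244317 53.77855169]
 t19.6 [460.3 126.3 139.9] w59.9 ff0.0 [-0.5 -0.  -0.3]
```

View pics/c2.png

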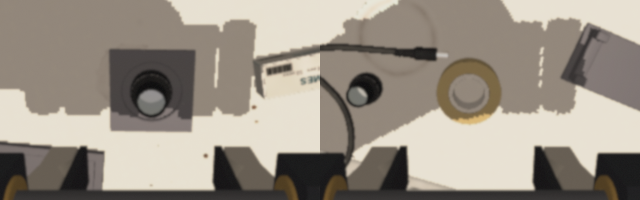

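The eyepiece stands upright and centred in the small recess (crop 150,90). The fingertips touched the tile rim at z=5, so the next picks will be higher on the object and the releases will stay above 7 mm. The tape is at (470,90) in the crop, measured at (461,127.5).

```bash
python3 - <<'E'
from meas import *
import pickle
pick(461,127.5,.2,6.5,74,20)
bot.line_to([470,60,170],250); bot.move_ptp([408,-239,170],down(0)); bot.pause(.2)
w=cam("wrist"); pickle.dump(w,open("w8.pkl","wb")); cv2.imwrite("pics/w8.png",w[0][:,:,::-1])
m=tilemask(w[0]);u,v=proj(w[1],w[2],[408,-239,7]);print(u,v)
print(rect(w,blob(m,(int(u-62),int(v-62),int(u+62),int(v+55))),7)); st("")
E
```

```text
at t21.9 [461.  127.5   6.4] w73.9 ff0.0 [ 0.7 -0.3  0.3]
grip t22.4 [461.1 127.6   6.7] w51.2 ff20.0 [-1.   0.2  2.7]
up t23.7 [460.5 127.2 139.3] w51.6 ff20.0 [-0.3  0.1 -0. ]
320.97472089253114 184.21198571962583
(array([ 408.2, -238.6]), array([85.4, 85.6]), 93.4)
 t25.6 [ 408.5 -238.2  170. ] w51.3 ff20.0 [-0.5  0.4 -0.7]
```

View pics/w8.png

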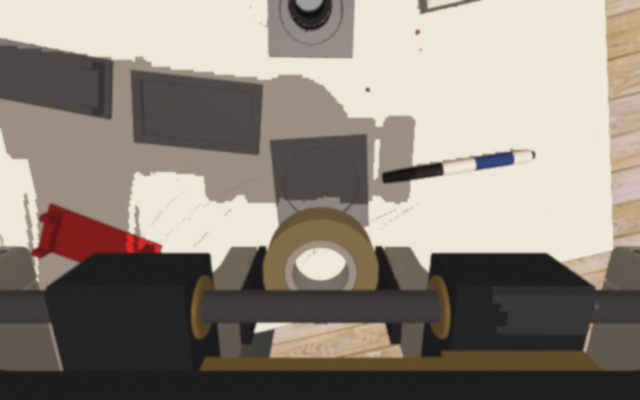

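w8: the tape is held level and the large tile is at (320,182). The marker's cap end at (383,178) is close, so I'll place with the gripper turned −0.6 rad.

```bash
python3 - <<'E'
from meas import *
import pickle
q=[408.3,-238.7]
bot.move_ptp([*q,90],down(-.6)); place(*q,-.6,10,60)
bot.move_ptp([400,-239,170],down(0)); bot.pause(.2)
w=cam("wrist"); pickle.dump(w,open("w9.pkl","wb")); cv2.imwrite("pics/w9.png",w[0][:,:,::-1])
a=np.radians(0)
bot.move_ptp([560,-355,150],down(0)); bot.pause(.2)
w=cam("wrist"); pickle.dump(w,open("w10.pkl","wb")); cv2.imwrite("pics/w10.png",w[0][:,:,::-1]); st("")
C=np.hstack([cv2.imread("pics/w9.png")[80:280,170:490],w[0][80:280,170:490,::-1]]); cv2.imwrite("pics/c3.png",C)
E
```

```text
low t27.7 [ 408.3 -238.7    9.8] w51.8 ff20.0 [-0.2  0.5  0.1]
open t28.4 [ 408.3 -238.7   10. ] w60.4 ff0.0 [0.3 0.8 1. ]
 t31.9 [ 559.9 -354.5  151. ] w59.6 ff0.0 [ 0.5 -0.2  0.1]
```

View pics/c3.png

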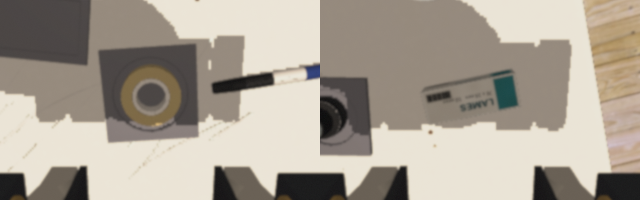

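The tape sits flat and centred in its recess (crop 152,95). The packet is at (470,97) in the crop, which is about (320,177) in w10.

```bash
python3 - <<'E'
from meas import *
import pickle
w=pickle.load(open("w10.pkl","rb")); f=cv2.GaussianBlur(w[0],(3,3),0).astype(float)+1
r=f[...,2]/f[...,0]; 
for p in((310,170),(340,165),(280,190),(300,210),(356,170),(260,170),(320,152)): print(p,w[0][p[1],p[0]],round(r[p[1],p[0]],3))
m=((r>.87)&((f.mean(2)<195))).astype(np.uint8); h=blob(m,(240,135,395,225))
for z in(12,23): print(z,rect(w,h,z))
C=np.hstack([np.dstack([m*255]*3)[125:235,230:400],w[0][125:235,230:400,::-1]]);cv2.polylines(C[:,170:],[np.int32(h-[230,125])],True,(0,0,255))
cv2.imwrite("pics/c4.png",cv2.resize(C,None,fx=2.3,fy=2.3))
E
```

```text
(310, 170) [142 132 120] 0.846
(340, 165) [141 131 119] 0.845
(280, 190) [138 128 115] 0.842
(300, 210) [234 227 214] 0.91
(356, 170) [30 75 74] 2.419
(260, 170) [150 138 125] 0.834
(320, 152) [149 138 126] 0.847
12 (array([ 574.8, -368.8]), array([34.3, 50. ]), 101.7)
23 (array([ 577.2, -368.3]), array([33. , 48.2]), 101.7)
```

View pics/c4.png

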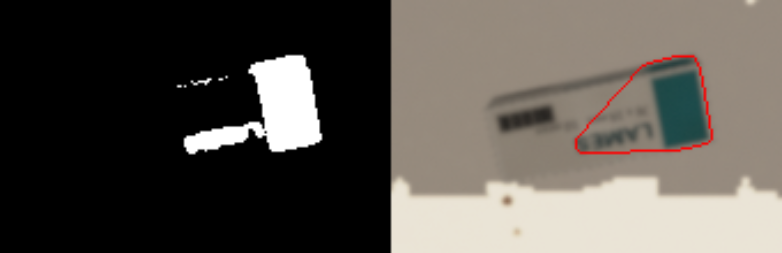

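```bash
python3 - <<'E'
from meas import *
import pickle
w=pickle.load(open("w10.pkl","rb"))
c=np.array([(489,108),(700,72),(711,140),(498,176)],float); px=np.c_[(c[:,0]-391)/2.3+230,c[:,1]/2.3+125]
p=ray(w[1],w[2],px,23); print(p.round(1),p.mean(0)); print(rect(w,px,23))
b=np.array([(487,100),(694,56)],float); print(ray(w[1],w[2],np.c_[(b[:,0]-391)/2.3+230,b[:,1]/2.3+125],0))
w=pickle.load(open("w5.pkl","rb"))   # lit view, packet px approx: teal end etc.
g=cv2.cvtColor(w[0],cv2.COLOR_RGB2BGR)[125:200,405:530]; cv2.imwrite("pics/c5.png",cv2.resize(g,None,fx=6,fy=6,interpolation=cv2.INTER_CUBIC))
E
```

```text
[[ 578.3 -316.1]
 [ 591.  -390. ]
 [ 566.6 -394.7]
 [ 553.3 -318.3]] [ 572.26839832 -354.77452396]
(array([ 572.2, -354.4]), array([25. , 77.6]), 99.9)
[[ 576.52830194 -312.34559081]
 [ 593.14002576 -390.37542144]]
```

View pics/c5.png

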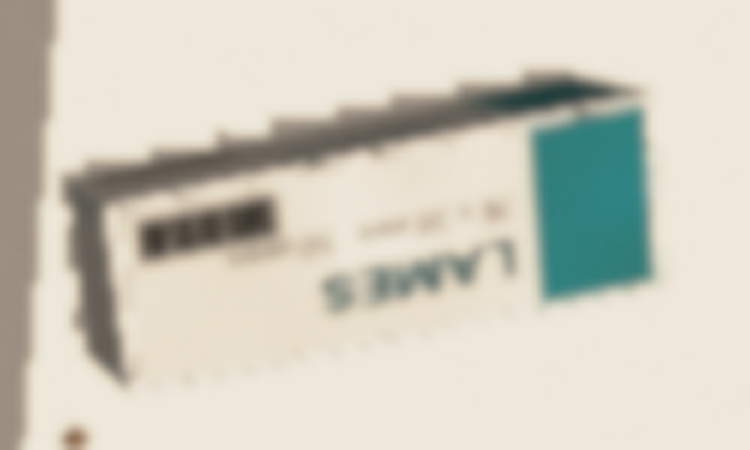

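```bash
python3 - <<'E'
from meas import *
import pickle
w=pickle.load(open("w5.pkl","rb"))
c=np.array([(105,203),(642,108),(654,278),(130,382)],float)/6+[405,125]
print(rect(w,c,23),ray(w[1],w[2],c,23).mean(0))
w=pickle.load(open("w2.pkl","rb")) # long tile again, from other saved views
for f in("w8","w9"):
    w=pickle.load(open(f+".pkl","rb")); m=tilemask(w[0]); u,v=proj(w[1],w[2],[471,-130,7]); print(f,u,v,rect(w,blob(m,(int(u-75),int(v-52),int(u+75),int(v+52))),7))
E
```

```text
(array([ 572.4, -354.5]), array([27., 76.]), 101.7) [ 571.86386633 -354.55661363]
w8 195.4105812179505 113.60794281272199 (array([ 471. , -130.7]), array([ 60.5, 110.4]), 84.0)
w9 192.99100271613293 103.21533218970437 (array([ 471.3, -130.8]), array([ 60.7, 110.6]), 84.1)
```

```bash
python3 - <<'E'
from meas import *
import pickle
rad=np.radians
pick(572,-354.5,rad(-79),7,52,15)
bot.line_to([540,-300,140],200); bot.move_ptp([471.1,-130.6,90],down(rad(-96))); bot.pause(.1)
w=cam("wrist"); cv2.imwrite("pics/w11.png",w[0][:,:,::-1]); st("hover")
place(471.1,-130.6,rad(-96),10.3,42)
bot.pause(.1); w=cam("wrist"); cv2.imwrite("pics/w12.png",w[0][:,:,::-1]); pickle.dump(w,open("w12.pkl","wb")); st("")
C=np.hstack([cv2.imread("pics/w11.png")[80:360,150:490],w[0][80:360,150:490,::-1]]); cv2.imwrite("pics/c6.png",C)
E
```

```text
at t35.2 [ 572.1 -354.6    6.9] w52.0 ff0.0 [-0.1 -0.4 -0.1]
grip t35.7 [ 572.1 -354.5    7.2] w28.1 ff14.9 [0.9 1.4 0.9]
up t37.0 [ 571.5 -354.3  139. ] w28.6 ff14.9 [-0.1  0.4 -0.9]
hover t38.4 [ 472.  -131.3   90.1] w28.8 ff14.9 [-0.4 -0.5 -1.2]
low t39.8 [ 470.9 -130.6   10.1] w28.2 ff15.0 [ 0.1  0.  -0.7]
open t40.6 [ 471.1 -130.6   10.3] w42.0 ff0.0 [-0.1 -0.5  0.4]
 t42.4 [ 470.3 -130.6  138.8] w42.1 ff0.0 [-0.6 -0.   0.4]
```

View pics/c6.png

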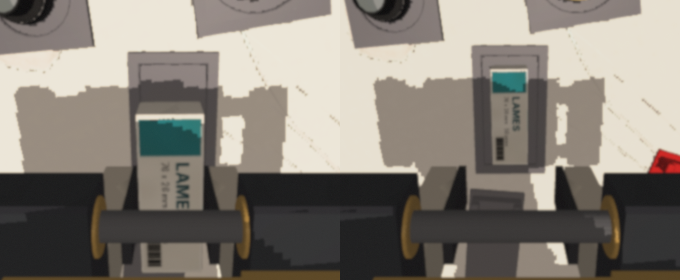

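The packet lies flat inside the long recess (crop 510,115). Next I'll measure the pen rest and the marker from straight above.

```bash
python3 - <<'E'
from meas import *
import pickle
rad=np.radians; ims=[]
for n,p,a in(("w13",(500,-4),-101),("w14",(425,-362),-81)):
    bot.move_ptp([*p,190],down(rad(a))); bot.pause(.3)
    w=cam("wrist"); pickle.dump(w,open(n+".pkl","wb")); ims.append(w); u,v=proj(w[1],w[2],[*p,6]); print(u,v); st(n)
w=ims[0]; m=tilemask(w[0]); print(rect(w,blob(m,(250,90,390,255)),4))
w=ims[1]; g=w[0].astype(int); r=(g[...,2]+1)/(g[...,0]+1)
C=np.hstack([cv2.resize(i[0][70:270,220:420,::-1],None,fx=2,fy=2) for i in ims]); cv2.imwrite("pics/c7.png",C)
E
```

```text
320.6058238902393 179.2778916973584
w13 t43.3 [499.8  -4.7 189.7] w42.3 ff0.0 [-0.3 -0.3 -0.3]
321.3218257108163 177.890239677701
w14 t45.0 [ 425.4 -361.5  190.1] w41.4 ff0.0 [ 0.4 -0.4 -0.5]
(array([500.6,  -3.4]), array([ 49.7, 110.1]), 78.8)
```

View pics/c7.png

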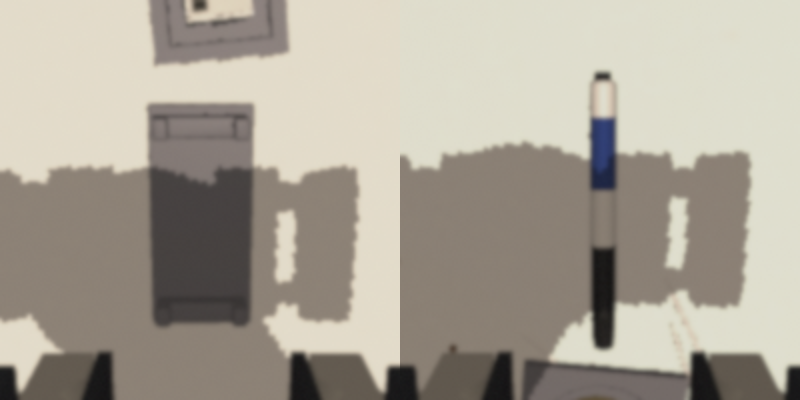

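```bash
python3 - <<'E'
from meas import *
import pickle
w=pickle.load(open("w13.pkl","rb"))
e=ray(w[1],w[2],[(148/2+220,103.5/2+70),(254/2+220,103.5/2+70)],4); d=np.array([np.cos(np.radians(78.8)),np.sin(np.radians(78.8))])
print(e,np.linalg.norm(e[0]-e[1]),e.mean(0)+55*d)
w=pickle.load(open("w14.pkl","rb"))
p=ray(w[1],w[2],[(602/2+20,73/2+70),(602.5/2+20,348/2+70)],7); print(p,p.mean(0),np.linalg.norm(p[0]-p[1]),np.degrees(np.arctan2(*(p[1]-p[0])[::-1])))
E
```

```text
[[513.84661153 -62.39479785]
 [465.24113455 -52.80922461]] 49.54165526664005 [500.22676235  -3.64947768]
[[ 435.83879598 -428.32155061]
 [ 414.22039431 -293.65974032]] [ 425.02959514 -360.99064547] 136.38606395592402 99.12035663329932
```

```bash
python3 - <<'E'
from meas import *
import pickle
rad=np.radians
pick(425,-361,rad(-80.9),1.5,40,20,up=120)
bot.move_ptp([500.4,-3.5,120],down(rad(-101.1)))
place(500.4,-3.5,rad(-101.1),15.8,36,up=170)
bot.move_ptp([480,-20,260],down(rad(-101.1))); bot.pause(.3)
w=cam("wrist"); pickle.dump(w,open("w15.pkl","wb")); cv2.imwrite("pics/w15.png",w[0][:,:,::-1]); st("")
bot.move_ptp([440,-120,330],down(0)); 
t=cam("top"); s=cam("side")
C=np.vstack([np.hstack([cv2.resize(w[0][60:300,180:480],None,fx=1.3,fy=1.3),cv2.resize(s[0][130:280,230:440],(400,312))]),cv2.resize(t[0][120:280,170:530],(790,288))[:, :790]]) if 1 else 0
cv2.imwrite("pics/c8.png",C[:,:,::-1])
E
```

```text
at t47.2 [ 424.9 -361.     1.2] w40.0 ff0.0 [-0.9 -0.   0.4]
grip t47.8 [ 425.  -361.     1.6] w12.1 ff20.0 [ 0.3 -0.4  0.1]
up t48.9 [ 424.5 -360.7  119.2] w12.0 ff20.0 [ 0.2  0.1 -1. ]
low t52.0 [500.4  -3.5  15.6] w12.3 ff20.0 [-0.8 -0.4  1. ]
open t52.9 [500.4  -3.5  15.8] w36.0 ff0.0 [ 0.1  0.8 -0.1]
 t55.4 [479.8 -20.  259. ] w35.9 ff0.0 [-0.2 -0.5  0.3]
```

View pics/c8.png

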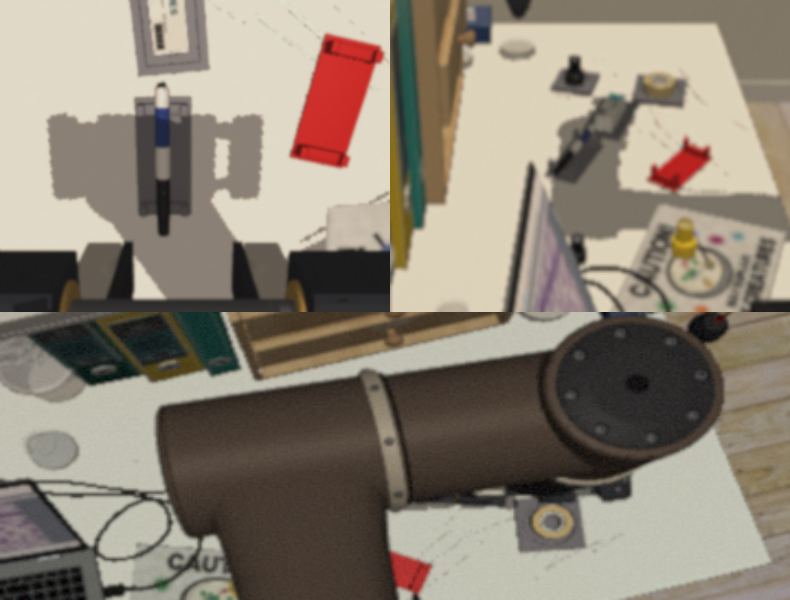

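The marker lies through both notches (crop 162,85 to 163,236). The eyepiece, tape and packet are all in their holders. One numeric check of the marker's centring, then I'll hand in.

```bash
python3 - <<'E'
from meas import *
import pickle
w=pickle.load(open("w15.pkl","rb"))
p=ray(w[1],w[2],np.array([(162,84),(163.5,236)])/1.3+[180,60],21); a=np.radians(78.9); o=p.mean(0)-[500.4,-3.5]
print(p,np.linalg.norm(p[1]-p[0]),"along",o@[np.cos(a),np.sin(a)],"across",o@[-np.sin(a),np.cos(a)],np.degrees(np.arctan2(*(p[1]-p[0])[::-1])))
if abs(o@[np.cos(a),np.sin(a)])<4: bot.pause(.5); st(""); print(bot.close_job())
E
```

```text
[[487.12979199 -69.6250187 ]
 [513.83782871  63.80920934]] 136.08090401742072 along 0.5971541279758766 across 0.0317488750407144 78.68131844602338
 t57.8 [ 440. -120.  330.] w36.3 ff0.0 [ 0.   0.4 -0.5]
the job is handed in; nothing more can be done
None
```

I handed the job in at about 58 s: the eyepiece, tape, packet and marker were placed in that order and released in their own holders, with the marker within 1 mm of centre; the flask and dish were not touched, and the only hitch was a light fingertip touch (about 22 N) on the small tile's rim while placing the eyepiece.

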